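# Pack the lower compartment of a cantilever-tray case

## Robot

A 6-joint arm with a two-finger parallel gripper is mounted at the origin on the work surface; the furniture and walls round the work are solid. World frame = base frame: x ahead of the robot, y to its left, z up, the work surface at z = 0. Lengths are in m, angles in rad, forces in N, time in s.
With the tool pointing down it reaches from about 0.35 to 0.775 m from the base axis. Payload 5.5 kg.
Tool frame: the origin (TCP) lies at the very end of the fingers, on their centre line; the grasp point (between the pads) lies 19 mm behind it; z points along the fingers, y is the direction in which the jaws open and shut (so a half turn about z gives the same grasp; the last joint's range is limited). The gripper opens to 85 mm and grips with 20 to 120 N. Pads are 22 mm wide; open, the fingers measure 114 mm over their backs; the gripper's body (76 mm by 85 mm) begins 54 mm behind the grasp point. The pads swing forward as they close: fully open they stand 13 mm farther back than shut.
Start: joints at [-1.273, 0.313, 0.046, 1.304, 0, 1.431], TCP at [0.244, -0.521, 0.231] pointing down, gripper open.
Joint ranges: [-2.76, 2.76], [-0.86, 1.69], [-1.03, 1.26], [-2.2, 2.34], [-1.47, 1.5], [-3.14, 3.14]. Speed limits (rad/s): [2.57, 2.57, 3.14, 3.14, 3.14, 3.14].

## Interface

Orientations are given as a unit quaternion [w, x, y, z].
In Python, from workcell import get_state, imaging, env, spotter gives the robot as it stands.
- The arm moves only by the tool play_rows, never from a script. Its argument "moves" is a list of rows, each an object with "claw": the finger opening in cm, from 0 to 8.54; "delta_pos": the shift along the tool's x, y, z in cm, a list of three; "twist": the turn about the tool's z in degrees. A call has 1 to 12 rows; each row is the pose to reach, as a shift and turn from the pose commanded when the call began, along the tool's axes at that moment; what a row does not reach only later rows make up. A row lasts 1/8 s, in which the tool goes at most 62.5 mm and 10.7 degrees, less where a joint would pass 70% of its speed; a pose out of reach is approached as far as the arm can. A call with a gripper value outside its range is refused whole. The fingers move at their own pace and stop on an object; "force" is the grip in N (left out, the last holds). Time passes only in rows, so rows that repeat a pose let the fingers close. It gives the time, the measured TCP pose, the force and the opening at its end, in the units of the state.
- get_state(): the state, without advancing time (a new reading comes with each control period).
- imaging.read_camera(name): name is "scene" or "top" or "wrist"; returns the picture (400x640x3 uint8, red, green, blue); there is no depth.
- imaging.camera_info(name): a dict with "fx", "fy", "cx", "cy" (pixels), "k1" (the pictures are not rectified: a ray, as slopes to the right and down, at radius r is drawn at 1 + k1 r^2 times it, then the intrinsics apply), "world_to_cam" (4x4, takes a point from world to camera coordinates). Camera axes: x right, y down, z forward; pixel columns grow to the right and rows downward; lengths in m; the calibration is good to about 2 mm. A picture is of the moment at which its call begins: read the wrist's pose just before it. camera_info takes no time and is no camera call; for the wrist camera it gives the pose at the moment of the call.
- env.hand_in(): hands the job in, once; it reports no verdict.
Trained networks look in the newest picture that a camera, given by its name, has taken for a name from the list of things; names that differ only in an ending like _2 or _b are one class to them, and where a whole thing is asked for, a point or a joint stands for the part that bears it (a point fixed in the world has none). Each returns a list of dicts, best first, with "conf" (0 to 1); they miss things now and then, are a little off and sometimes report something else, mostly with a low value. They report only what shows in the picture. A call takes as long as a camera call.
- spotter.spot_in(camera, query): "extent" ([left, top, right, bottom] in pixels, round what is visible of it).
The state is a dict: "clock": time; "joint_pos": joint angles; "qvel": joint speeds; "tau": joint torques, N m; "tcp_pos": TCP position; "orientation": TCP orientation; "wrist_force": force on the tool from outside, world axes, zero at the start; "ft_torque": the same for the moment, N m; "finger_gap": finger opening in m.
Only numpy, scipy, OpenCV 4.12 (cv2) and the standard library are available. Lean on these libraries where they do the work, as an engineer would, in place of code of your own. Each camera call takes 0.05 s, during which the arm holds its last target. There are 200 camera calls.

## Task

Pack all the loose USB adapters and digital thermometers lying on the left of the desk into the lower compartment of the grey case, under its tray: first slide the lock on the case's front ledge to the left up to its end stop, lift the tray by its bar handle up and over until it rests fully back, and put the things in. When everything is in, swing the tray back until it is fully down over them and slide the lock to the right, fully home against its stop; leave the small bottle standing on the desk beside the case where it is.

Things in the scene. Friction and masses are not known exactly. Their poses are not given: they have to be found in the camera images.
- case: grey case fixed on the desk; origin: middle of its compartment's underside; x to its back, y to its left, z up. Compartment outside 150 (x) x 250 (y) x 55 high, walls and floor 5: inside 140 x 240, 50 deep, open on top when the tray is back. Front ledge 12 high (x -74 to -132, y -85 to 85) carries the lock. Steel links along the outer sides, out to y +-131. Tray underside 2 above the rim
- tray_arm (a joint): tray swing q, rad: 0 = down on the compartment, 2.44 = up, over and back on its stop. The tray stays level; handle path in the case frame, m: x = 0.080 - 0.085 cos(0.349+q), y = 0, z = 0.093 + 0.085 sin(0.349+q): 160 mm back, 56 mm up half-way. Falls, damped, to the nearer end (middle q = 1.22). About 0.35 kg. Blocked while locked
- tray_handle (a point): middle of the white tray's bar handle: black bar 12 in diameter, 86 long along the case's y, on two thin posts at y +-35 (60 clear between), centre 65 above the tray's underside. Tray 150 x 250 x 28 high, two dividers along x; when down its handle is over the middle of the case, 122 above the desk
- lock (a joint): lock slide, m: 0 = locked, right end stop (its tongue reaches over a lug hanging from the tray's front); 0.045 = free, left end stop. Moves along the case's y, to the left to free; stays where it is left; friction about 2 N; the tray is freed beyond about 0.02
- lock_grip (a point): on the axis of the lock's upright black grip, 70 above the desk, 107 in front of the case's middle and, when locked, 8 to the right of it (case y = -8 + travel). Grip 14 wide (case y) x 18 (case x), from 48 to 82 above the desk; below 50 are the wider carriage (24) and, to its right, the tongue
- adapter_1_mid (a point): centre of a USB adapter lying flat, 86 long (own x axis), 22 wide (y), 15 high; its solid housing reaches 30 mm to either side of this point; 35 g; may be absent (None). The centre is half-way up. The printer behind it begins at x = 0.52 (y 0.07 to 0.49) and is 370 high
- adapter_2_mid (a point): centre of a USB adapter lying flat, 86 long (own x axis), 22 wide (y), 15 high; its solid housing reaches 30 mm to either side of this point; 35 g; may be absent (None). The centre is half-way up. The printer behind it begins at x = 0.52 (y 0.07 to 0.49) and is 370 high
- thermo_1_mid (a point): centre of a slim white digital thermometer lying flat, 125 long (own x axis), 18 wide (y) and 13 high at most; 14 g; may be absent (None). The centre is half-way up. The printer behind it begins at x = 0.52 (y 0.07 to 0.49) and is 370 high
- thermo_2_mid (a point): centre of a slim white digital thermometer lying flat, 125 long (own x axis), 18 wide (y) and 13 high at most; 14 g; may be absent (None). The centre is half-way up. The printer behind it begins at x = 0.52 (y 0.07 to 0.49) and is 370 high
- bottle: bystander: small white bottle with cap, 24 in diameter, 56 high, standing; origin at its underside's centre

How it is judged:
By the outcome, as a careful person would: the job done as asked, in the order asked, and still so for the second after the job is handed in, with the robot touching nothing.
Of adapter_1, adapter_2, thermo_1, thermo_2 only 2 to 4 are there at a start; the rules pass over those that are not, and their reading is None.
At some moment in a run one of thermo_1, thermo_2 may be knocked a few centimetres aside while the robot is not near it.
Once in a run the grip may slacken for a moment while it holds something.
It also fails if it takes over 210 s, if anything falls off the work surface, if the arm or the gripper's body presses on something with over 40 N, if the wrist force passes 120 N, or if a joint passes its speed limit or range.

## Working session

There is one attempt and no reset: what is moved stays moved. The work goes in short steps, Python scripts to look and compute and a tool call to move; the robot and the scene stay as the last step left them, time stands still between calls to the robot, and variables do not carry over. Pictures are saved under pics/ and viewed, about 12 in all and at most 16, crops included, and the job is handed in when it is done.

Besides the shell and the picture viewer there is one more tool, called after "Call:" by a JSON object that holds its "api" and its "payload", one argument or row to a line. play_rows: Moves the arm, as the interface text tells. Its arguments: {"type":"object","properties":{"moves":{"type":"array"},"force":{"type":"number"}},"required":["moves"]}

```bash
ls; mkdir -p pics; cat > h.py <<'E'
import numpy as np, cv2
from workcell import get_state, imaging, env, spotter
def cam(n):
    c=imaging.camera_info(n); return c
def pix2world(n,u,v,z,c=None):
    c=c or cam(n); T=np.array(c["world_to_cam"])
    xd=np.array([(u-c["cx"])/c["fx"],(v-c["cy"])/c["fy"]]); x=xd.copy()
    for _ in range(20): x=xd/(1+c["k1"]*(x@x))
    R=T[:3,:3]; o=-R.T@T[:3,3]; d=R.T@np.array([x[0],x[1],1])
    return o+d*(z-o[2])/d[2]
def world2pix(n,p,c=None):
    c=c or cam(n); T=np.array(c["world_to_cam"]); q=T[:3,:3]@np.array(p)+T[:3,3]
    x=q[:2]/q[2]; x=x*(1+c["k1"]*(x@x)); return np.array([c["fx"]*x[0]+c["cx"],c["fy"]*x[1]+c["cy"]])
def snap(n,name):
    im=imaging.read_camera(n); cv2.imwrite(f"pics/{name}.png",im[:,:,::-1]); return im
E
python3 - <<'E'
from h import *
s=get_state();print({k:np.round(v,3).tolist() for k,v in s.items()})
for n in("scene","top","wrist"):
    c=cam(n);print(n,c["fx"],c["cx"],c["cy"],c["k1"]);print(np.round(c["world_to_cam"],3).tolist())
snap("top","top0");
for q in("case","adapter_1_mid","thermo_1_mid","bottle","lock_grip","tray_handle"):
    print("top",q,[(np.round(d["extent"]).tolist(),round(d["conf"],2)) for d in spotter.spot_in("top",q)])
snap("scene","sc0")
for q in("case","adapter_1_mid","thermo_1_mid","bottle","lock_grip","tray_handle"):
    print("sc",q,[(np.round(d["extent"]).tolist(),round(d["conf"],2)) for d in spotter.spot_in("scene",q)])
E
```

```text
pics
{'clock': 0.0, 'joint_pos': [-1.273, 0.314, 0.045, 1.304, -0.0, 1.431], 'qvel': [0.002, -0.001, -0.003, -0.002, 0.002, -0.002], 'tau': [-0.0, -48.062, 29.854, 0.019, -0.0, -0.0], 'tcp_pos': [0.244, -0.52, 0.23], 'orientation': [-0.001, 0.976, 0.217, -0.0], 'wrist_force': [-0.439, 1.088, 0.389], 'ft_torque': [0.025, -0.042, 0.065], 'finger_gap': 0.086}
scene 410.1582468937361 322.62870045944413 209.98913955068934 -0.08069172450508373
[[-0.575, -0.818, -0.0, 0.42], [-0.61, 0.429, -0.666, 0.279], [0.545, -0.383, -0.746, 0.76], [0.0, 0.0, 0.0, 1.0]]
top 464.57885994686427 326.2924560406303 197.16551825944126 0.02949367223972667
[[-0.006, -0.999, 0.036, 0.135], [-0.988, 0.0, -0.155, 0.52], [0.155, -0.036, -0.987, 1.014], [0.0, 0.0, 0.0, 1.0]]
wrist 341.16295938157305 319.7133189080645 201.66794848148842 -0.035881391130359805
[[0.424, -0.906, -0.001, -0.574], [-0.864, -0.405, 0.299, -0.038], [-0.271, -0.125, -0.954, 0.381], [0.0, 0.0, 0.0, 1.0]]
top case [([367.0, 146.0, 491.0, 248.0], 0.57)]
top adapter_1_mid [([253.0, 228.0, 271.0, 262.0], 0.64)]
top thermo_1_mid [([189.0, 214.0, 206.0, 266.0], 0.56)]
top bottle []
top lock_grip [([413.0, 226.0, 443.0, 234.0], 0.62)]
top tray_handle [([369.0, 143.0, 490.0, 228.0], 0.67)]
sc case [([342.0, 119.0, 448.0, 217.0], 0.58)]
sc adapter_1_mid [([292.0, 260.0, 311.0, 297.0], 0.78)]
sc thermo_1_mid []
sc bottle [([365.0, 218.0, 375.0, 240.0], 0.5), ([410.0, 176.0, 431.0, 201.0], 0.26)]
sc lock_grip [([408.0, 177.0, 434.0, 203.0], 0.76)]
sc tray_handle [([345.0, 121.0, 450.0, 195.0], 0.82)]
```

View pics/top0.png

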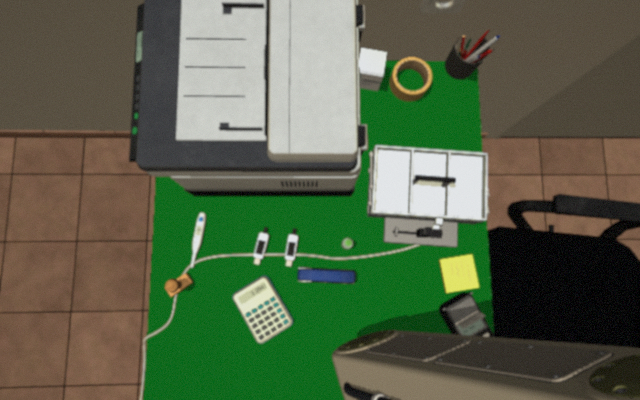

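View pics/sc0.png

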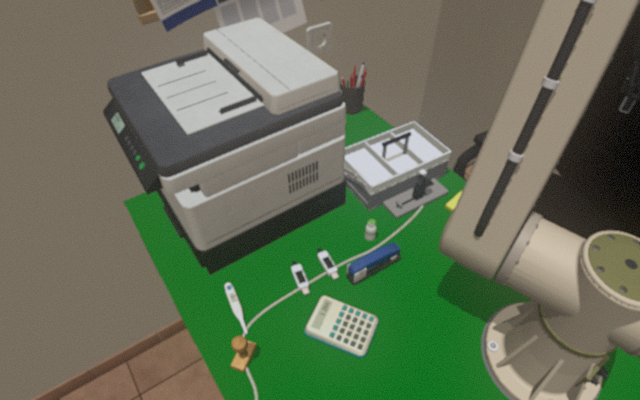

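The top view shows the thermometer at about (200,238), adapters at (261,246) and (291,247), the bottle at (348,243), the case tray around (430,183) and the lock grip near (437,228). The scene view agrees and shows no second thermometer.

```bash
python3 - <<'E'
from h import *
im=cv2.imread("pics/top0.png")
a=cv2.resize(im[135:255,350:500],None,fx=5,fy=5,interpolation=cv2.INTER_CUBIC)
b=cv2.resize(im[205:275,180:360],None,fx=4.4,fy=4.4,interpolation=cv2.INTER_CUBIC)
cv2.imwrite("pics/a.png",a[:600]);cv2.imwrite("pics/b.png",b)
for n,u,v,z in [("TL",373,147,.085),("TR",488,152,.085),("BR",487,219,.085),("BL",370,215,.085),("hand",434,181,.122),("bott",348,243,.056)]:
    print(n,np.round(pix2world("top",u,v,z),3))
hsv=cv2.cvtColor(im,cv2.COLOR_BGR2HSV)
for n,(l,t,r,bt) in dict(th=(186,208,210,265),a1=(250,224,273,268),a2=(280,226,303,268)).items():
    h=hsv[t:bt,l:r]; m=~((h[...,0]>45)&(h[...,0]<75)&(h[...,1]>120)); m=m.astype(np.uint8)
    k,lab,st,ce=cv2.connectedComponentsWithStats(m); i=1+np.argmax(st[1:,4]); ys,xs=np.where(lab==i)
    P=np.array([pix2world("top",x+l,y+t,.007)[:2] for x,y in zip(xs,ys)]).astype(np.float32)
    print(n,st[i],cv2.minAreaRect(P))
E
```

```text
TL [0.625 0.032 0.085]
TR [ 0.614 -0.224  0.085]
BR [ 0.465 -0.213  0.085]
BL [0.474 0.041 0.085]
hand [ 0.542 -0.091  0.122]
bott [0.416 0.087 0.056]
th [  3   3  21  54 555] ((0.43277478218078613, 0.4181576371192932), (0.04353895038366318, 0.12108846753835678), 87.42324829101562)
a1 [  0   4  23  38 458] ((0.4111296236515045, 0.2850513160228729), (0.07972599565982819, 0.05037970840930939), 10.746731758117676)
a2 [  0   3  23  39 441] ((0.4069690704345703, 0.21697522699832916), (0.08232366293668747, 0.05021432787179947), 12.734533309936523)
```

View pics/a.png

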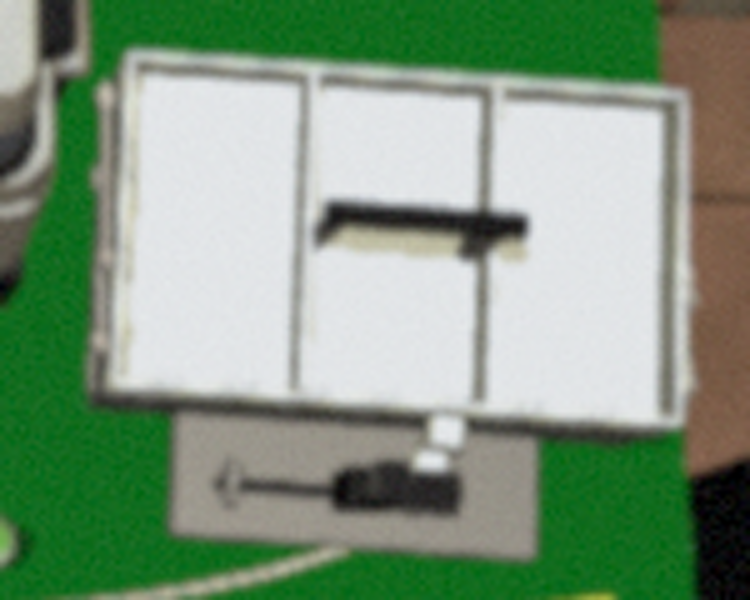

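View pics/b.png

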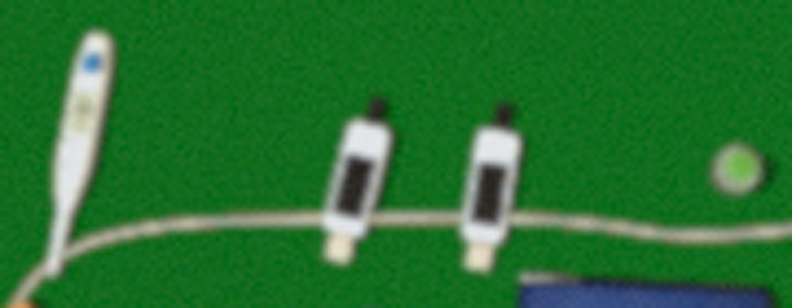

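The crops show the lock sitting right of its slot, i.e. locked, and a clear outline for each item. I'll fit the poses next.

```bash
cat >> h.py <<'E'
from scipy.spatial.transform import Rotation as Ro
def pose():
    s=get_state(); w,x,y,z=s["orientation"]; return np.array(s["tcp_pos"]),Ro.from_quat([x,y,z,w]).as_matrix(),s
def go(p,yang=None,label=""):
    """print delta (cm) in tool axes and twist (deg) to put tcp at p with tool y at world angle yang (mod 180 deg)"""
    t,R,s=pose(); d=R.T@(np.array(p)-t)*100
    cur=np.degrees(np.arctan2(R[1,1],R[0,1])); tw=None
    if yang is not None:
        # positive twist about tool z (down) lowers the world angle
        tw=-(((yang-cur)+90)%180-90)
    print(label,"delta",np.round(d,2).tolist(),"twist",None if tw is None else round(tw,1),"(alt +-180) cur y",round(cur,1),"j6",round(s["joint_pos"][5],2))
    return d,tw
E
python3 - <<'E'
from h import *
from scipy.optimize import least_squares
c=cam("top"); print("campos",np.round(-np.array(c["world_to_cam"])[:3,:3].T@np.array(c["world_to_cam"])[:3,3],3))
A=lambda X,Y:(350+X/5,135+Y/5); B=lambda X,Y:(180+X/4.4,205+Y/4.4)
obs=[((.075,.125,.085),A(125,55)),((.075,-.125,.085),A(688,92)),((-.075,-.125,.085),A(682,428)),((-.075,.125,.085),A(106,398)),
((0,.043,.122),A(330,213)),((0,-.043,.122),A(526,224)),((-.132,.085,.012),A(170,535)),((-.132,-.085,.012),A(537,560))]
def tf(p,l): cs,sn=np.cos(p[2]),np.sin(p[2]); return [p[0]+cs*l[0]-sn*l[1],p[1]+sn*l[0]+cs*l[1],l[2]]
r=least_squares(lambda p:np.concatenate([world2pix("top",tf(p,l),c)-np.array(o) for l,o in obs]),[.544,-.09,-.04])
print(r.x,np.degrees(r.x[2]),np.round(r.fun,1))
for z in(.082,.05):
  q=world2pix("top",tf(r.x,(-.107,-.008,z)),c);print("grip in crop",(q-[350,135])*5)
print("grip",tf(r.x,(-.107,-.008,.07)),"handle",tf(r.x,(0,0,.122)))
for n,e1,e2 in [("th",(97,33),(52,274)),("aL",(379,98),(336,264)),("aR",(506,104),(477,271)),("aLh",(372,120),(341,238)),("aRh",(500,125),(482,245))]:
    p,q=[pix2world("top",*B(*e),.0075,c) for e in(e1,e2)]; print(n,np.round((p+q)/2,3),"len",round(np.linalg.norm(p-q),3),"ang",round(np.degrees(np.arctan2(*(p-q)[1::-1])),1))
ph=r.x[2]; 
go(tf(r.x,(-.107,-.008,.2)),90+np.degrees(ph),"lock")
E
```

```text
campos [0.357 0.172 1.077]
[ 0.5452557  -0.09256936 -0.06497528] -3.7228095344772787 [-0.  -0.3 -0.2 -0.3  0.6 -0.2  0.8 -1.6 -1.4  0.5 -0.   0.9  0.   0.6
  0.2  0.3]
grip in crop [412.66696673 484.15459669]
grip in crop [393.86017683 490.01007182]
grip [np.float64(0.4379620497959272), np.float64(-0.09360501639716105), 0.07] handle [np.float64(0.5452557002147699), np.float64(-0.09256936211160965), 0.122]
th [0.428 0.427 0.008] len 0.125 ang -8.3
aL [0.413 0.282 0.008] len 0.088 ang -13.6
aR [0.409 0.212 0.008] len 0.087 ang -9.5
aLh [0.414 0.282 0.008] len 0.063 ang -13.8
aRh [0.41  0.213 0.008] len 0.063 ang -8.2
lock delta [35.7, -30.46, 3.13] twist 28.8 (alt +-180) cur y -64.9 j6 1.43
```

Call:
{"api": "play_rows", "payload": {
  "moves": [
    {"claw": 8.5, "delta_pos": [6, -5, 0.5], "twist": -10},
    {"claw": 8.5, "delta_pos": [10, -8, 1], "twist": -20},
    {"claw": 8.5, "delta_pos": [14, -11, 1], "twist": -30},
    {"claw": 8.5, "delta_pos": [18, -14, 1], "twist": -40},
    {"claw": 8.5, "delta_pos": [22, -18, 1], "twist": -50},
    {"claw": 8.5, "delta_pos": [26, -22, 1], "twist": -60},
    {"claw": 8.5, "delta_pos": [30, -25, 1], "twist": -70},
    {"claw": 8.5, "delta_pos": [33, -28, 1], "twist": -80},
    {"claw": 8.5, "delta_pos": [35, -30, 1], "twist": -90},
    {"claw": 8.5, "delta_pos": [35.7, -30.5, 2], "twist": -100},
    {"claw": 8.5, "delta_pos": [35.7, -30.5, 3], "twist": -110},
    {"claw": 8.5, "delta_pos": [35.7, -30.5, 3], "twist": -120}
  ]
}}

```text
clock: 2.2
tcp_pos: [0.4374, -0.0927, 0.2006]
orientation: [-0.001, 0.297, 0.955, -0.0]
wrist_force: [-0.1, -0.8, -0.4]
finger_gap: 0.085
```

Call:
{"api": "play_rows", "payload": {
  "moves": [
    {"claw": 8.5, "delta_pos": [0, 0, 0], "twist": -10},
    {"claw": 8.5, "delta_pos": [0, 0, 0], "twist": -20},
    {"claw": 8.5, "delta_pos": [0, 0, 0], "twist": -31.2},
    {"claw": 8.5, "delta_pos": [0, 0, 0], "twist": -31.2},
    {"claw": 8.5, "delta_pos": [0, 0, 0], "twist": -31.2}
  ]
}}

```text
clock: 2.82
tcp_pos: [0.4378, -0.0932, 0.2014]
orientation: [0.0, 0.034, 0.999, -0.0]
wrist_force: [-0.3, -0.2, 0.3]
finger_gap: 0.0847
```

```bash
python3 - <<'E'
from h import *
ph=-.065; 
def tf(l,p=(.5453,-.0926,-.065)): cs,sn=np.cos(p[2]),np.sin(p[2]); return [p[0]+cs*l[0]-sn*l[1],p[1]+sn*l[0]+cs*l[1],l[2]]
go(tf((-.107,-.008,.054)),90-3.7,"lock"); print(pose()[0],pose()[2]["joint_pos"])
c=cam("wrist"); im=snap("wrist","w1"); im=im[:,:,::-1].copy()
for l in[(-.107,-.008,.082),(-.107,-.008,.05),(-.132,.085,.012),(-.132,-.085,.012),(-.075,.125,.085),(-.075,-.125,.085)]:
    q=world2pix("wrist",tf(l),c);print(l,np.round(q)); cv2.circle(im,tuple(int(t) for t in q),4,(0,0,255),1)
cv2.imwrite("pics/w1m.png",im)
E
```

```text
lock delta [-0.02, -0.04, 14.74] twist -0.2 (alt +-180) cur y 86.1 j6 -0.32
[ 0.43780629 -0.09322883  0.20136305] [-3.89447193e-01  7.99944168e-02 -3.19311237e-01  1.17129613e+00
 -7.58241277e-05 -3.21661776e-01]
(-0.107, -0.008, 0.082) [319. 194.]
(-0.107, -0.008, 0.05) [319. 184.]
(-0.132, 0.085, 0.012) [414. 149.]
(-0.132, -0.085, 0.012) [240. 150.]
(-0.075, 0.125, 0.085) [480. 232.]
(-0.075, -0.125, 0.085) [177. 233.]
```

View pics/w1m.png

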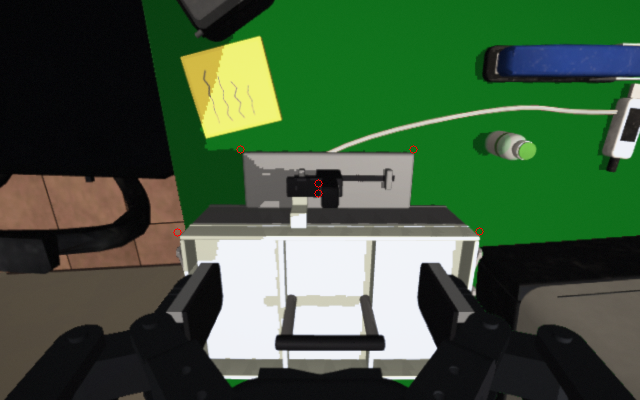

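The wrist view is mirrored (right = +y). The black block appears at (330,188), against my prediction of (319,189), so I'll zoom in.

```bash
python3 - <<'E'
from h import *
im=cv2.imread("pics/w1.png")
cv2.imwrite("pics/w1z.png",np.clip(cv2.resize(im[140:245,230:420],None,fx=4,fy=4,interpolation=cv2.INTER_CUBIC)*2.0,0,255).astype(np.uint8))
E
```

```text
(no output)
```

View pics/w1z.png

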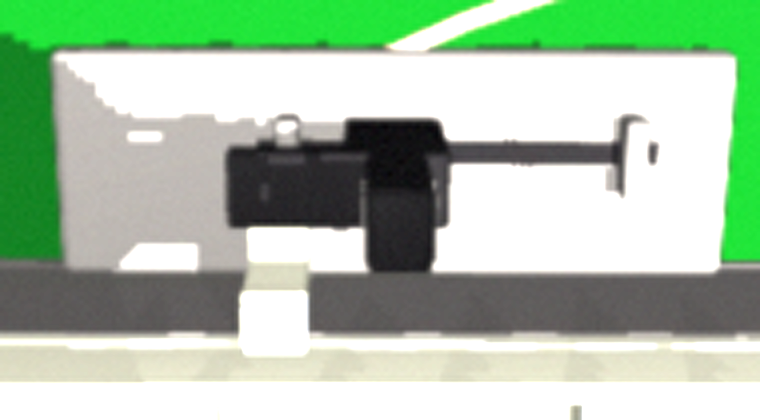

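```bash
python3 - <<'E'
from h import *
Z=lambda X,Y:(230+X/4,140+Y/4)
c=cam("wrist")
R=np.array([[np.cos(.065),-np.sin(.065)],[np.sin(.065),np.cos(.065)]])  # world->case
print("cam",-np.array(c["world_to_cam"])[:3,:3].T@np.array(c["world_to_cam"])[:3,3])
for n,p,z in [("grip top",Z(401,250),.082),("griptop L",Z(369,262),.082),("griptop R",Z(433,262),.082),("ledge -y",Z(54,50),.012),("ledge +y",Z(736,54),.012),("tray -y",(181,238),.085),("tray +y",(479,236),.085),("lug",Z(275,322),.07)]:
    w=pix2world("wrist",*p,z,c); print(n,np.round(w,4),"case",np.round(R@(w[:2]-[.5453,-.0926]),4))
E
```

```text
cam [ 0.36218751 -0.08767599  0.3445589 ]
grip top [ 0.4458 -0.0849  0.082 ] case [-0.0998  0.0012]
griptop L [ 0.4479 -0.0915  0.082 ] case [-0.0973 -0.0052]
griptop R [ 0.4488 -0.0786  0.082 ] case [-0.0972  0.0077]
ledge -y [ 0.411  -0.1659  0.012 ] case [-0.1292 -0.0819]
ledge +y [0.4233 0.0009 0.012 ] case [-0.1278  0.0853]
tray -y [ 0.4674 -0.2104  0.085 ] case [-0.0701 -0.1226]
tray +y [0.4824 0.0367 0.085 ] case [-0.0712  0.125 ]
lug [ 0.464  -0.1127  0.07  ] case [-0.0798 -0.0253]
```

Call:
{"api": "play_rows", "payload": {
  "moves": [
    {"claw": 8.5, "delta_pos": [-0.3, 0.7, 4], "twist": 0},
    {"claw": 8.5, "delta_pos": [-0.3, 0.7, 8], "twist": 0},
    {"claw": 8.5, "delta_pos": [-0.3, 0.7, 11], "twist": 0},
    {"claw": 6, "delta_pos": [-0.3, 0.7, 13.5], "twist": 0},
    {"claw": 4, "delta_pos": [-0.3, 0.7, 14.4], "twist": 0},
    {"claw": 0.5, "delta_pos": [-0.3, 0.7, 14.4], "twist": 0},
    {"claw": 0.5, "delta_pos": [-0.3, 0.7, 14.4], "twist": 0},
    {"claw": 0.5, "delta_pos": [-0.3, 0.7, 14.4], "twist": 0},
    {"claw": 0.5, "delta_pos": [-0.3, 0.7, 14.4], "twist": 0}
  ],
  "force": 30
}}

```text
clock: 4.0
tcp_pos: [0.4421, -0.0867, 0.0583]
orientation: [0.001, 0.033, 0.999, -0.0]
wrist_force: [-1.8, 0.9, 4.8]
finger_gap: 0.0135
```

```bash
python3 - <<'E'
from h import *
p,R,s=pose();print(s["clock"],p,s["wrist_force"],s["finger_gap"])
E
```

```text
4.0 [ 0.44207372 -0.08673005  0.05830205] [-1.76449675  0.88161011  4.83308124] 0.013499390398448184
```

Call:
{"api": "play_rows", "payload": {
  "moves": [
    {"claw": 0.5, "delta_pos": [0, 0, -0.1], "twist": 0},
    {"claw": 0.5, "delta_pos": [0, 0.8, -0.1], "twist": 0},
    {"claw": 0.5, "delta_pos": [0, 1.6, -0.1], "twist": 0},
    {"claw": 0.5, "delta_pos": [0, 2.4, -0.1], "twist": 0},
    {"claw": 0.5, "delta_pos": [0, 3.0, -0.1], "twist": 0},
    {"claw": 0.5, "delta_pos": [0, 3.4, -0.1], "twist": 0},
    {"claw": 0.5, "delta_pos": [0, 3.6, -0.1], "twist": 0},
    {"claw": 0.5, "delta_pos": [0, 3.6, -0.1], "twist": 0}
  ]
}}

```text
clock: 5.0
tcp_pos: [0.4444, -0.05, 0.0584]
orientation: [0.001, 0.032, 0.999, 0.0]
wrist_force: [5.7, -0.9, -5.5]
finger_gap: 0.0134
```

Call:
{"api": "play_rows", "payload": {
  "moves": [
    {"claw": 0.5, "delta_pos": [0, 0.3, 0], "twist": 0},
    {"claw": 0.5, "delta_pos": [0, 0.3, 0], "twist": 0}
  ]
}}

```text
clock: 5.25
tcp_pos: [0.4445, -0.0482, 0.0584]
orientation: [0.001, 0.032, 0.999, -0.001]
wrist_force: [4.8, -5.3, -6.5]
finger_gap: 0.0131
```

Call:
{"api": "play_rows", "payload": {
  "moves": [
    {"claw": 0.5, "delta_pos": [0, 0.3, 0], "twist": 0},
    {"claw": 0.5, "delta_pos": [0, 0.3, 0], "twist": 0}
  ]
}}

```text
clock: 5.5
tcp_pos: [0.4446, -0.0477, 0.0584]
orientation: [0.0, 0.033, 0.999, -0.004]
wrist_force: [2.3, -15.3, -7.8]
finger_gap: 0.013
```

Call:
{"api": "play_rows", "payload": {
  "moves": [
    {"claw": 0.5, "delta_pos": [0, -0.4, 0], "twist": 0},
    {"claw": 3, "delta_pos": [0, -0.4, 0], "twist": 0},
    {"claw": 4, "delta_pos": [0, -0.4, 0], "twist": 0},
    {"claw": 5, "delta_pos": [0, -0.4, -3], "twist": 0},
    {"claw": 6, "delta_pos": [0, -0.4, -8], "twist": 0},
    {"claw": 8, "delta_pos": [0, -0.4, -13], "twist": 0},
    {"claw": 8, "delta_pos": [0, -0.4, -15], "twist": 0},
    {"claw": 8, "delta_pos": [0, -0.4, -15], "twist": 0}
  ]
}}

```text
clock: 6.5
tcp_pos: [0.4443, -0.0484, 0.2097]
orientation: [0.001, 0.032, 0.999, -0.0]
wrist_force: [-0.3, -0.4, -0.3]
finger_gap: 0.0801
```

```bash
python3 - <<'E'
from h import *
c=cam("wrist"); im=snap("wrist","w2"); p,R,s=pose();print(p,s["finger_gap"])
print([(d["extent"],round(d["conf"],2)) for q in("lock_grip","tray_handle") for d in spotter.spot_in("wrist",q)])
im=im[:,:,::-1];g=cv2.cvtColor(im,cv2.COLOR_BGR2GRAY)
cv2.imwrite("pics/w2z.png",np.clip(im*1.5,0,255).astype(np.uint8))
E
```

```text
[ 0.44352259 -0.04818689  0.20826481] 0.08001658423592369
[([278.6, 163.1, 334.6, 201.6], 0.96), ([127.1, 183.9, 422.3, 368.6], 0.73)]
```

View pics/w2z.png

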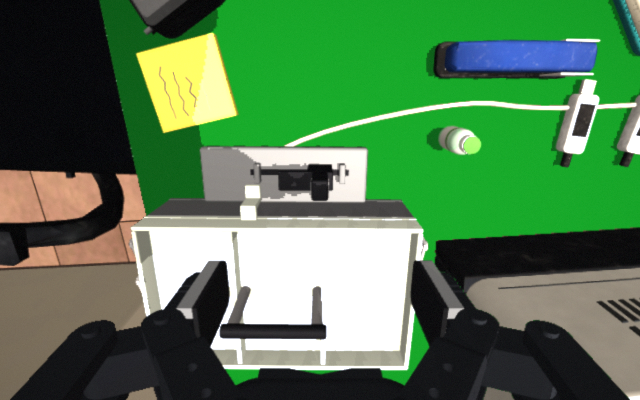

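The lock now rests against its left post at (345,172). The handle bar spans (222,331) to (326,331).

```bash
python3 - <<'E'
from h import *
c=cam("wrist")
for n,p,z in [("h-",(223,331),.122),("h+",(326,331),.122),("hmid",(274.5,331),.122),("ledge -y",(203,148),.012),("ledge +y",(367,148),.012),("tray-",(134,231),.085),("tray+",(422,226),.085)]:
    print(n,np.round(pix2world("wrist",*p,z,c),4))
w=pix2world("wrist",274.5,331,.122,c); go([w[0],w[1],.22],-4,"above");go([w[0],w[1],.104],-4,"at")
E
```

```text
h- [ 0.5417 -0.1318  0.122 ]
h+ [ 0.5467 -0.0493  0.122 ]
hmid [ 0.5441 -0.0905  0.122 ]
ledge -y [ 0.4092 -0.1617  0.012 ]
ledge +y [0.42   0.0009 0.012 ]
tray- [ 0.4656 -0.2066  0.085 ]
tray+ [0.4767 0.0359 0.085 ]
above delta [-10.39, -3.58, -1.34] twist -89.7 (alt +-180) cur y 86.3 j6 -0.22
at delta [-10.42, -3.58, 10.26] twist -89.7 (alt +-180) cur y 86.3 j6 -0.22
```

Call:
{"api": "play_rows", "payload": {
  "moves": [
    {"claw": 8, "delta_pos": [-2, -0.6, -1.5], "twist": 10},
    {"claw": 8, "delta_pos": [-4, -1.2, -1.5], "twist": 20},
    {"claw": 8, "delta_pos": [-6, -2, -1.5], "twist": 30},
    {"claw": 8, "delta_pos": [-8, -3, -1.5], "twist": 40},
    {"claw": 7, "delta_pos": [-10, -3.6, -1.5], "twist": 50},
    {"claw": 6, "delta_pos": [-10.4, -3.6, -1.5], "twist": 60},
    {"claw": 6, "delta_pos": [-10.4, -3.6, -1.5], "twist": 70},
    {"claw": 6, "delta_pos": [-10.4, -3.6, -1.5], "twist": 80},
    {"claw": 6, "delta_pos": [-10.4, -3.6, -1.5], "twist": 90},
    {"claw": 6, "delta_pos": [-10.4, -3.6, -1.5], "twist": 90},
    {"claw": 6, "delta_pos": [-10.4, -3.6, -1.5], "twist": 90}
  ]
}}

```text
clock: 8.02
tcp_pos: [0.5447, -0.091, 0.2223]
orientation: [-0.001, 0.729, 0.685, -0.0]
wrist_force: [0.3, 0.3, -0.4]
finger_gap: 0.0598
```

```bash
python3 - <<'E'
from h import *
go([.545,-.091,.104],-3.7)
E
```

```text
delta [-0.0, 0.05, 11.83] twist 0.1 (alt +-180) cur y -3.6 j6 1.32
```

Call:
{"api": "play_rows", "payload": {
  "moves": [
    {"claw": 6, "delta_pos": [0, 0, 4], "twist": 0},
    {"claw": 6, "delta_pos": [0, 0, 8], "twist": 0},
    {"claw": 6, "delta_pos": [0, 0, 10.5], "twist": 0},
    {"claw": 4, "delta_pos": [0, 0, 11.8], "twist": 0},
    {"claw": 0.3, "delta_pos": [0, 0, 11.8], "twist": 0},
    {"claw": 0.3, "delta_pos": [0, 0, 11.8], "twist": 0},
    {"claw": 0.3, "delta_pos": [0, 0, 11.8], "twist": 0},
    {"claw": 0.3, "delta_pos": [0, 0, 11.8], "twist": 0},
    {"claw": 0.3, "delta_pos": [0, 0, 11.8], "twist": 0}
  ],
  "force": 50
}}

```text
clock: 9.15
tcp_pos: [0.5479, -0.0915, 0.1068]
orientation: [0.002, 0.729, 0.684, 0.002]
wrist_force: [6.2, 0.3, -5.7]
finger_gap: 0.0104
```

```bash
python3 - <<'E'
from h import *
p,R,s=pose();print(s["clock"],p,np.round(R,3).tolist(),s["wrist_force"],s["finger_gap"])
for i in range(13):
    a=.349+2.44*i/12; print(i,[round(100*v,2) for v in (-.085*np.cos(a)+.085*np.cos(.349),.085*np.sin(a)-.085*np.sin(.349))])
E
```

```text
9.15 [ 0.54786572 -0.0914736   0.10675128] [[0.064, 0.998, 0.005], [0.998, -0.064, -0.001], [-0.0, 0.006, -1.0]] [ 6.20510436  0.34627903 -5.72537858] 0.010383822192318166
0 [np.float64(0.0), np.float64(0.0)]
1 [np.float64(0.75), np.float64(1.55)]
2 [np.float64(1.8), np.float64(2.92)]
3 [np.float64(3.11), np.float64(4.05)]
4 [np.float64(4.61), np.float64(4.89)]
5 [np.float64(6.26), np.float64(5.42)]
6 [np.float64(7.97), np.float64(5.59)]
7 [np.float64(9.69), np.float64(5.42)]
8 [np.float64(11.34), np.float64(4.91)]
9 [np.float64(12.84), np.float64(4.07)]
10 [np.float64(14.15), np.float64(2.94)]
11 [np.float64(15.21), np.float64(1.58)]
12 [np.float64(15.96), np.float64(0.03)]
```

Call:
{"api": "play_rows", "payload": {
  "moves": [
    {"claw": 0.3, "delta_pos": [0, 0.3, -0.2], "twist": 0},
    {"claw": 0.3, "delta_pos": [0, 1.05, -1.75], "twist": 0},
    {"claw": 0.3, "delta_pos": [0, 2.1, -3.1], "twist": 0},
    {"claw": 0.3, "delta_pos": [0, 3.4, -4.25], "twist": 0},
    {"claw": 0.3, "delta_pos": [0, 4.9, -5.1], "twist": 0},
    {"claw": 0.3, "delta_pos": [0, 6.55, -5.6], "twist": 0},
    {"claw": 0.3, "delta_pos": [0, 8.25, -5.8], "twist": 0},
    {"claw": 0.3, "delta_pos": [0, 10.0, -5.6], "twist": 0}
  ]
}}

```text
clock: 10.15
tcp_pos: [0.6437, -0.0982, 0.1605]
orientation: [-0.001, 0.73, 0.684, -0.002]
wrist_force: [-2.9, -2.4, -9.2]
finger_gap: 0.01
```

Call:
{"api": "play_rows", "payload": {
  "moves": [
    {"claw": 0.3, "delta_pos": [0, 1.6, 0.5], "twist": 0},
    {"claw": 0.3, "delta_pos": [0, 3.1, 1.35], "twist": 0},
    {"claw": 0.3, "delta_pos": [0, 4.4, 2.5], "twist": 0},
    {"claw": 0.3, "delta_pos": [0, 5.5, 3.8], "twist": 0},
    {"claw": 0.3, "delta_pos": [0, 6.25, 5.3], "twist": 0},
    {"claw": 0.3, "delta_pos": [0, 6.25, 5.5], "twist": 0},
    {"claw": 0.3, "delta_pos": [0, 6.25, 5.5], "twist": 0}
  ]
}}

```text
clock: 11.02
tcp_pos: [0.7071, -0.1027, 0.106]
orientation: [0.0, 0.73, 0.684, -0.001]
wrist_force: [-3.5, -4.5, -2.0]
finger_gap: 0.0102
```

Call:
{"api": "play_rows", "payload": {
  "moves": [
    {"claw": 2.5, "delta_pos": [0, 0, 0], "twist": 0},
    {"claw": 4, "delta_pos": [0, 0, 0], "twist": 0},
    {"claw": 4, "delta_pos": [0, 0, 0], "twist": 0},
    {"claw": 4, "delta_pos": [0, 0, -4], "twist": 0},
    {"claw": 4, "delta_pos": [0, -3, -9], "twist": 0},
    {"claw": 5, "delta_pos": [0, -8, -12], "twist": 0},
    {"claw": 6, "delta_pos": [0, -14, -12], "twist": 0},
    {"claw": 8, "delta_pos": [0, -20, -12], "twist": 0},
    {"claw": 8, "delta_pos": [0, -26, -12], "twist": 0},
    {"claw": 8, "delta_pos": [0, -28, -12], "twist": 0},
    {"claw": 8, "delta_pos": [0, -28, -12], "twist": 0}
  ]
}}

```text
clock: 12.4
tcp_pos: [0.4272, -0.0833, 0.2272]
orientation: [0.001, 0.73, 0.684, 0.001]
wrist_force: [0.2, 0.9, 0.6]
finger_gap: 0.0798
```

```bash
cat > find.py <<'E'
from h import *
def find():
    c=cam("top"); im=snap("top","t_last"); out={}
    for q in("adapter_1_mid","thermo_1_mid"):
        for d in spotter.spot_in("top",q):
            if d["conf"]<.2: continue
            l,t,r,b=[int(round(v)) for v in d["extent"]]; l-=5;t-=5;r+=6;b+=6
            h=cv2.cvtColor(im[t:b,l:r],cv2.COLOR_RGB2HSV); m=((h[...,2]>115)&(h[...,1]<90)).astype(np.uint8)
            k,lab,st,ce=cv2.connectedComponentsWithStats(m)
            if k<2: continue
            i=1+np.argmax(st[1:,4]); ys,xs=np.where(lab==i)
            P=np.array([pix2world("top",x+l,y+t,.007,c)[:2] for x,y in zip(xs,ys)]).astype(np.float32)
            print(q,round(d["conf"],2),[l,t,r,b],[np.round(v,3) for v in cv2.minAreaRect(P)],"ctr",np.round(pix2world("top",(l+r-1)/2,(t+b-1)/2,.007,c),3))
E
python3 - <<'E'
from find import *
find(); print(pose()[0],pose()[2]["clock"])
im=cv2.imread("pics/t_last.png"); cv2.imwrite("pics/t1.png",cv2.resize(im[80:280,180:500],None,fx=2.5,fy=2.5))
E
```

```text
adapter_1_mid 0.77 [248, 226, 275, 268] [array([0.409, 0.286]), array([0.063, 0.063]), np.float64(30.823)] ctr [0.412 0.282 0.007]
thermo_1_mid 0.78 [185, 206, 211, 270] [array([0.424, 0.415]), array([0.05 , 0.133]), np.float64(80.112)] ctr [0.433 0.426 0.007]
[ 0.4292834  -0.08386154  0.22670512] 12.55
```

View pics/t1.png

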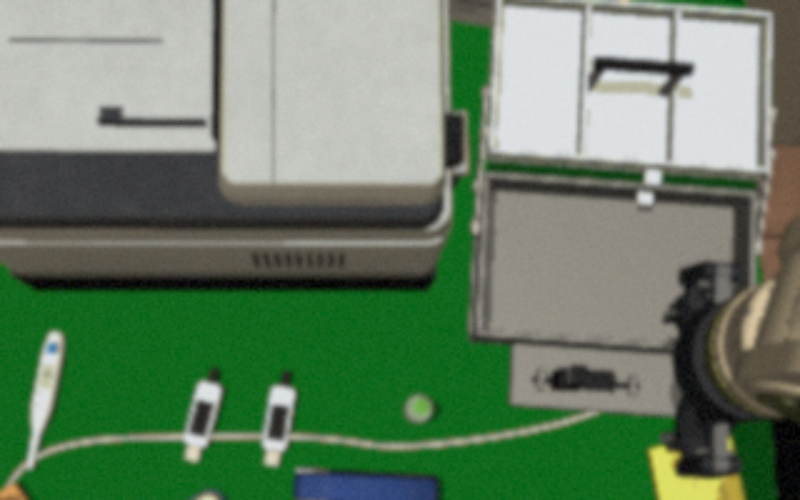

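The tray is fully back, the compartment is open, the lock is left and the items haven't moved. Next I'll go above the right-hand adapter.

Call:
{"api": "play_rows", "payload": {
  "moves": [
    {"claw": 8, "delta_pos": [4, 0, 0], "twist": -10},
    {"claw": 8, "delta_pos": [8, 0, 0], "twist": -20},
    {"claw": 8, "delta_pos": [12, -0.5, 0], "twist": -30},
    {"claw": 8, "delta_pos": [16, -1, 0], "twist": -40},
    {"claw": 8, "delta_pos": [20, -2, 0], "twist": -50},
    {"claw": 8, "delta_pos": [24, -3, 0], "twist": -60},
    {"claw": 7, "delta_pos": [27, -4, 0], "twist": -70},
    {"claw": 6, "delta_pos": [29.5, -4, 0], "twist": -80},
    {"claw": 5, "delta_pos": [29.5, -3.5, 3], "twist": -84.6},
    {"claw": 5, "delta_pos": [29.5, -3.5, 3], "twist": -84.6},
    {"claw": 5, "delta_pos": [29.5, -3.5, 3], "twist": -84.6}
  ]
}}

```text
clock: 13.92
tcp_pos: [0.4126, 0.2132, 0.1966]
orientation: [-0.0, 0.08, 0.997, -0.0]
wrist_force: [-0.2, 0.3, 0.3]
finger_gap: 0.05
```

```bash
cat > wfind.py <<'E'
from h import *
def wfind(name,q,zm=.008):
    c=cam("wrist"); im=snap("wrist",name); print("tcp",np.round(pose()[0],4))
    for d in spotter.spot_in("wrist",q):
        l,t,r,b=d["extent"]; print(q,np.round(d["extent"]),round(d["conf"],2),"ctr",np.round(pix2world("wrist",(l+r)/2,(t+b)/2,zm,c),3),"corners",[np.round(pix2world("wrist",x,y,zm,c)[:2],3).tolist() for x,y in((l,t),(r,b))])
    return c,im
E
python3 - <<'E'
from wfind import *
c,im=wfind("w3","adapter_1_mid")
im=im[:,:,::-1].copy()
for x,y in[(.4095,.2125),(.413,.282)]:
    q=world2pix("wrist",[x,y,.015],c); cv2.drawMarker(im,tuple(int(round(t)) for t in q),(0,0,255),0,10,1)
cv2.imwrite("pics/w3m.png",im)
E
```

```text
tcp [0.4128 0.2132 0.1969]
adapter_1_mid [373. 123. 403. 210.] 0.7 ctr [0.416 0.282 0.008] corners [[0.371, 0.272], [0.464, 0.293]]
```

View pics/w3m.png

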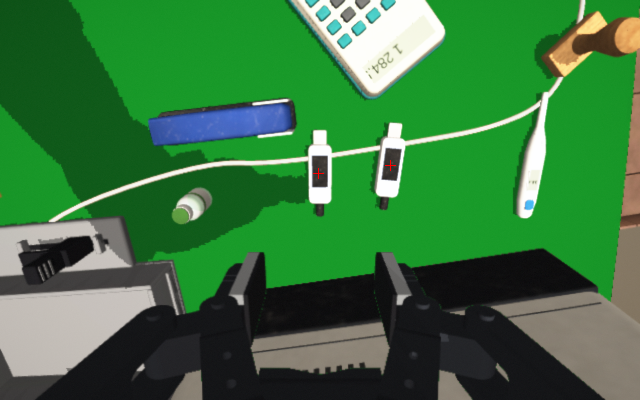

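The markers fall on both adapter centres, (319,173) and (391,165). Now I'll grasp the right one.

Call:
{"api": "play_rows", "payload": {
  "moves": [
    {"claw": 4.5, "delta_pos": [0, 0.05, 5], "twist": 0},
    {"claw": 4.5, "delta_pos": [0, 0.05, 10], "twist": 0},
    {"claw": 4.5, "delta_pos": [0, 0.05, 15], "twist": 0},
    {"claw": 4.5, "delta_pos": [0, 0.05, 18], "twist": 0},
    {"claw": 4.5, "delta_pos": [0, 0.05, 19.3], "twist": 0},
    {"claw": 4.5, "delta_pos": [0, 0.05, 19.3], "twist": 0},
    {"claw": 1, "delta_pos": [0, 0.05, 19.3], "twist": 0},
    {"claw": 1, "delta_pos": [0, 0.05, 19.3], "twist": 0},
    {"claw": 1, "delta_pos": [0, 0.05, 19.3], "twist": 0},
    {"claw": 1, "delta_pos": [0, 0.05, 19.3], "twist": 0}
  ],
  "force": 45
}}

```text
clock: 15.28
tcp_pos: [0.4138, 0.214, 0.0049]
orientation: [0.002, 0.079, 0.997, 0.001]
wrist_force: [-0.1, -1.3, 7.4]
finger_gap: 0.0206
```

Call:
{"api": "play_rows", "payload": {
  "moves": [
    {"claw": 1, "delta_pos": [0, 0, -2], "twist": 0},
    {"claw": 1, "delta_pos": [0, 0, -6], "twist": 0},
    {"claw": 1, "delta_pos": [0, 0, -11], "twist": 0},
    {"claw": 1, "delta_pos": [0, 0, -16], "twist": 0},
    {"claw": 1, "delta_pos": [0, 0, -18], "twist": 0},
    {"claw": 1, "delta_pos": [0, 0, -18], "twist": 0}
  ]
}}

```text
clock: 16.02
tcp_pos: [0.4136, 0.2141, 0.1855]
orientation: [0.002, 0.079, 0.997, 0.001]
wrist_force: [-0.6, -0.0, -0.4]
finger_gap: 0.0208
```

```bash
cat >> h.py <<'E'
def case(x,y,z,p=(.547,-.0915,-.065)):
    cs,sn=np.cos(p[2]),np.sin(p[2]); return [p[0]+cs*x-sn*y,p[1]+sn*x+cs*y,z]
E
python3 - <<'E'
from h import *
print(pose()[0],pose()[2]["finger_gap"])
print(case(-.01,-.085,.2)); go(case(-.01,-.085,.185),86.3)
E
```

```text
[0.41355411 0.21406626 0.18547234] 0.020772065889204806
[np.float64(0.5315000072623306), np.float64(-0.17567095832371277), 0.2]
 delta [-17.82, -36.61, 0.05] twist -5.4 (alt +-180) cur y 80.9 j6 0.46
```

Call:
{"api": "play_rows", "payload": {
  "moves": [
    {"claw": 1, "delta_pos": [-0.5, -4, 0], "twist": 0},
    {"claw": 1, "delta_pos": [-1, -8, 0], "twist": 0},
    {"claw": 1, "delta_pos": [-2, -13, 0], "twist": -2},
    {"claw": 1, "delta_pos": [-4, -18, 0], "twist": -4},
    {"claw": 1, "delta_pos": [-7, -23, 0], "twist": -5.4},
    {"claw": 1, "delta_pos": [-10, -28, 0], "twist": -5.4},
    {"claw": 1, "delta_pos": [-13, -32, 0], "twist": -5.4},
    {"claw": 1, "delta_pos": [-16, -35, 0], "twist": -5.4},
    {"claw": 1, "delta_pos": [-17.8, -36.6, 0], "twist": -5.4},
    {"claw": 1, "delta_pos": [-17.8, -36.6, 0], "twist": -5.4},
    {"claw": 1, "delta_pos": [-17.8, -36.6, 0], "twist": -5.4}
  ]
}}

```text
clock: 17.4
tcp_pos: [0.5287, -0.1751, 0.1821]
orientation: [-0.001, 0.032, 0.999, 0.001]
wrist_force: [0.8, 0.0, 0.3]
finger_gap: 0.0205
```

```bash
python3 - <<'E'
from h import *
print(pose()[0],pose()[2]["finger_gap"],pose()[2]["clock"]); go(case(-.01,-.085,.013),86.3)
c=cam("wrist"); im=snap("wrist","w4")[:,:,::-1].copy()
for x,y in[(-.07,.12),(-.07,-.12),(.07,.12),(.07,-.12)]:
    q=world2pix("wrist",case(x,y,.055),c); cv2.drawMarker(im,tuple(int(round(t)) for t in q),(0,0,255),0,10,1)
cv2.imwrite("pics/w4m.png",im)
E
```

```text
[ 0.52874517 -0.17510872  0.18209678] 0.020477101075361256 17.4
 delta [-0.32, -0.06, 16.91] twist -0.0 (alt +-180) cur y 86.3 j6 -0.4
```

View pics/w4m.png

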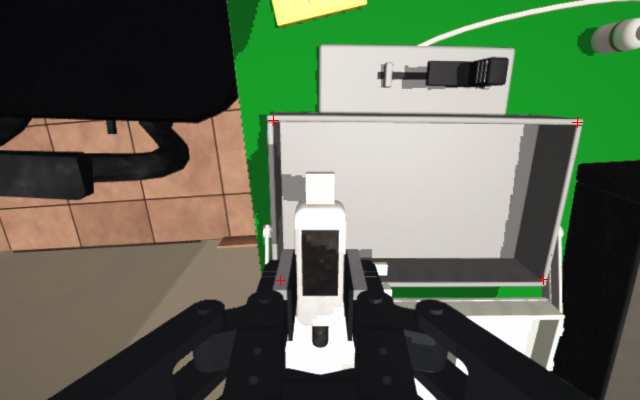

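The case corners match within about 2 mm and the adapter is held straight over the open compartment. Lowering it now.

Call:
{"api": "play_rows", "payload": {
  "moves": [
    {"claw": 1, "delta_pos": [-0.2, 0, 5], "twist": 0},
    {"claw": 1, "delta_pos": [-0.2, 0, 10], "twist": 0},
    {"claw": 1, "delta_pos": [-0.2, 0, 14], "twist": 0},
    {"claw": 1, "delta_pos": [-0.2, 0, 16], "twist": 0},
    {"claw": 1, "delta_pos": [-0.2, 0, 16.9], "twist": 0},
    {"claw": 1, "delta_pos": [-0.2, 0, 16.9], "twist": 0},
    {"claw": 3, "delta_pos": [-0.2, 0, 16.9], "twist": 0},
    {"claw": 3, "delta_pos": [-0.2, 0, 16.9], "twist": 0},
    {"claw": 3, "delta_pos": [-0.2, 0, 13], "twist": 0},
    {"claw": 3, "delta_pos": [-0.2, 0, 7], "twist": 0},
    {"claw": 3, "delta_pos": [-0.2, 0, 1], "twist": 0},
    {"claw": 3, "delta_pos": [-0.2, 0, 0], "twist": 0}
  ]
}}

```text
clock: 18.95
tcp_pos: [0.5347, -0.1776, 0.1892]
orientation: [0.005, 0.032, 0.999, -0.002]
wrist_force: [1.1, 0.8, -0.3]
finger_gap: 0.0299
```

```bash
python3 - <<'E'
from h import *
print(pose()[0],pose()[2]["finger_gap"],pose()[2]["clock"]); go([.4165,.2825,.195],76.3)
E
```

```text
[ 0.53470487 -0.17755388  0.1892186 ] 0.02991684245944786 18.95
 delta [14.77, 45.14, -0.9] twist 10.0 (alt +-180) cur y 86.3 j6 -0.4
```

Call:
{"api": "play_rows", "payload": {
  "moves": [
    {"claw": 3, "delta_pos": [4, 3, -0.5], "twist": 0},
    {"claw": 4, "delta_pos": [8, 6, -0.9], "twist": 0},
    {"claw": 4.5, "delta_pos": [11, 11, -0.9], "twist": 0},
    {"claw": 4.5, "delta_pos": [13, 16, -0.9], "twist": 0},
    {"claw": 4.5, "delta_pos": [14.5, 22, -0.9], "twist": 0},
    {"claw": 4.5, "delta_pos": [14.8, 28, -0.9], "twist": 4},
    {"claw": 4.5, "delta_pos": [14.8, 34, -0.9], "twist": 8},
    {"claw": 4.5, "delta_pos": [14.8, 40, -0.9], "twist": 10},
    {"claw": 4.5, "delta_pos": [14.8, 44, -0.9], "twist": 10},
    {"claw": 4.5, "delta_pos": [14.8, 45.1, -0.9], "twist": 10},
    {"claw": 4.5, "delta_pos": [14.8, 45.1, -0.9], "twist": 10},
    {"claw": 4.5, "delta_pos": [14.8, 45.1, -0.9], "twist": 10}
  ]
}}

```text
clock: 20.45
tcp_pos: [0.4133, 0.2822, 0.1921]
orientation: [-0.0, 0.12, 0.993, -0.0]
wrist_force: [-0.1, -0.1, -0.1]
finger_gap: 0.045
```

```bash
cat >> wfind.py <<'E'
def blob(c,im,box,z):
    l,t,r,b=box; h=cv2.cvtColor(im[t:b,l:r],cv2.COLOR_RGB2HSV); m=(~((h[...,0]>45)&(h[...,0]<75)&(h[...,1]>120))).astype(np.uint8)
    m=cv2.morphologyEx(m,cv2.MORPH_OPEN,np.ones((7,7),np.uint8))
    k,lab,st,ce=cv2.connectedComponentsWithStats(m); i=1+np.argmax(st[1:,4]); ys,xs=np.where(lab==i)
    P=np.array([pix2world("wrist",x+l,y+t,z,c)[:2] for x,y in zip(xs,ys)]).astype(np.float32)
    (cx,cy),(w,hh),a=cv2.minAreaRect(P); a=a if w>hh else a+90
    print("blob",st[i,:4]+[l,t,0,0],"ctr",round(cx,4),round(cy,4),"size",round(w,3),round(hh,3),"long axis",round((a+90)%180-90,1))
E
python3 - <<'E'
from wfind import *
c,im=wfind("w5","adapter_1_mid")
d=spotter.spot_in("wrist","adapter_1_mid")
if d: l,t,r,b=[int(v) for v in d[0]["extent"]]; blob(c,im,(l-12,t-12,r+12,b+12),.012)
go([.4165,.2825,.0045],76.3)
E
```

```text
tcp [0.4135 0.2822 0.1922]
adapter_1_mid [310. 133. 330. 225.] 0.96 ctr [0.417 0.282 0.008] corners [[0.371, 0.283], [0.466, 0.281]]
blob [308 134  25  86] ctr 0.415 0.2826 size 0.024 0.085 long axis -14.4
 delta [-0.27, 0.09, 18.79] twist -0.1 (alt +-180) cur y 76.2 j6 0.68
```

Call:
{"api": "play_rows", "payload": {
  "moves": [
    {"claw": 4.5, "delta_pos": [-0.2, 0.05, 5], "twist": 0.5},
    {"claw": 4.5, "delta_pos": [-0.2, 0.05, 10], "twist": 0.5},
    {"claw": 4.5, "delta_pos": [-0.2, 0.05, 15], "twist": 0.5},
    {"claw": 4.5, "delta_pos": [-0.2, 0.05, 18], "twist": 0.5},
    {"claw": 4.5, "delta_pos": [-0.2, 0.05, 18.8], "twist": 0.5},
    {"claw": 4.5, "delta_pos": [-0.2, 0.05, 18.8], "twist": 0.5},
    {"claw": 1, "delta_pos": [-0.2, 0.05, 18.8], "twist": 0.5},
    {"claw": 1, "delta_pos": [-0.2, 0.05, 18.8], "twist": 0.5},
    {"claw": 1, "delta_pos": [-0.2, 0.05, 18.8], "twist": 0.5},
    {"claw": 1, "delta_pos": [-0.2, 0.05, 18.8], "twist": 0.5}
  ],
  "force": 45
}}

```text
clock: 21.85
tcp_pos: [0.417, 0.2841, 0.006]
orientation: [0.002, 0.124, 0.992, 0.001]
wrist_force: [0.7, -0.0, 6.0]
finger_gap: 0.0209
```

Call:
{"api": "play_rows", "payload": {
  "moves": [
    {"claw": 1, "delta_pos": [0, 0, -2], "twist": 0},
    {"claw": 1, "delta_pos": [0, 0, -6], "twist": 0},
    {"claw": 1, "delta_pos": [0, 0, -11], "twist": 0},
    {"claw": 1, "delta_pos": [0, 0, -16], "twist": 0},
    {"claw": 1, "delta_pos": [0, 0, -18], "twist": 0},
    {"claw": 1, "delta_pos": [0, 0, -18], "twist": 0}
  ]
}}

```text
clock: 22.6
tcp_pos: [0.4168, 0.2842, 0.1866]
orientation: [0.002, 0.124, 0.992, 0.001]
wrist_force: [-1.2, -0.2, -1.9]
finger_gap: 0.0204
```

```bash
python3 - <<'E'
from h import *
print(pose()[0],pose()[2]["finger_gap"]); go(case(-.01,-.035,.185),86.3)
E
```

```text
[0.41684466 0.28423004 0.18661208] 0.0204218490847628
 delta [-21.49, -36.85, 0.13] twist -10.5 (alt +-180) cur y 75.8 j6 0.69
```

Call:
{"api": "play_rows", "payload": {
  "moves": [
    {"claw": 1, "delta_pos": [-1, -4, 0], "twist": 0},
    {"claw": 1, "delta_pos": [-2, -8, 0], "twist": 0},
    {"claw": 1, "delta_pos": [-3, -13, 0], "twist": -3},
    {"claw": 1, "delta_pos": [-4.5, -18, 0], "twist": -6},
    {"claw": 1, "delta_pos": [-6, -23, 0], "twist": -10.5},
    {"claw": 1, "delta_pos": [-10, -27, 0], "twist": -10.5},
    {"claw": 1, "delta_pos": [-14, -31, 0], "twist": -10.5},
    {"claw": 1, "delta_pos": [-18, -34, 0], "twist": -10.5},
    {"claw": 1, "delta_pos": [-21.5, -36.9, 0], "twist": -10.5},
    {"claw": 1, "delta_pos": [-21.5, -36.9, 0], "twist": -10.5},
    {"claw": 1, "delta_pos": [-21.5, -36.9, 0], "twist": -10.5},
    {"claw": 1, "delta_pos": [-21.5, -36.9, 0], "twist": -10.5}
  ]
}}

```text
clock: 24.1
tcp_pos: [0.5323, -0.1258, 0.1838]
orientation: [-0.001, 0.032, 0.999, 0.0]
wrist_force: [-1.0, 0.1, 0.3]
finger_gap: 0.0208
```

```bash
python3 - <<'E'
from h import *
print(pose()[0],pose()[2]["finger_gap"],pose()[2]["clock"]); go(case(-.01,-.035,.013),86.3)
c=cam("wrist"); im=snap("wrist","w6")[:,:,::-1].copy(); cv2.imwrite("pics/w6m.png",im)
E
```

```text
[ 0.53232956 -0.12581756  0.18378723] 0.020799151895518567 24.1
 delta [-0.26, 0.01, 17.08] twist 0.0 (alt +-180) cur y 86.3 j6 -0.32
```

View pics/w6m.png

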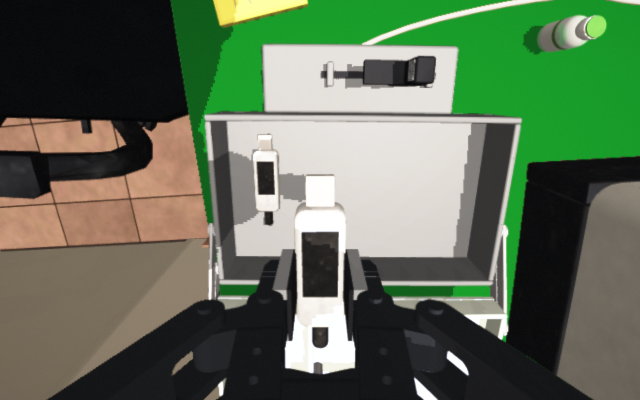

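The first adapter lies flat in the compartment at (266,180), and the second is over free floor. Placing it now. 11 pictures viewed so far.

Call:
{"api": "play_rows", "payload": {
  "moves": [
    {"claw": 1, "delta_pos": [-0.2, 0, 5], "twist": 0},
    {"claw": 1, "delta_pos": [-0.2, 0, 10], "twist": 0},
    {"claw": 1, "delta_pos": [-0.2, 0, 14], "twist": 0},
    {"claw": 1, "delta_pos": [-0.2, 0, 16], "twist": 0},
    {"claw": 1, "delta_pos": [-0.2, 0, 17], "twist": 0},
    {"claw": 1, "delta_pos": [-0.2, 0, 17], "twist": 0},
    {"claw": 3, "delta_pos": [-0.2, 0, 17], "twist": 0},
    {"claw": 3, "delta_pos": [-0.2, 0, 17], "twist": 0},
    {"claw": 3, "delta_pos": [-0.2, 0, 13], "twist": 0},
    {"claw": 3, "delta_pos": [-0.2, 0, 7], "twist": 0},
    {"claw": 3, "delta_pos": [-0.2, 0, 1], "twist": 0},
    {"claw": 3, "delta_pos": [-0.2, 0, 0], "twist": 0}
  ]
}}

```text
clock: 25.65
tcp_pos: [0.5382, -0.1283, 0.1902]
orientation: [0.005, 0.032, 0.999, -0.002]
wrist_force: [-0.3, -0.1, -0.4]
finger_gap: 0.0301
```

```bash
python3 - <<'E'
from find import *
find(); print(pose()[0],pose()[2]["finger_gap"],pose()[2]["clock"]); go([.43,.40,.2],82)
E
```

```text
adapter_1_mid 0.67 [425, 173, 451, 215] [array([ 0.534, -0.129]), array([0.059, 0.099]), np.float64(87.776)] ctr [ 0.534 -0.129  0.007]
thermo_1_mid 0.62 [185, 208, 208, 272] [array([0.422, 0.419]), array([0.044, 0.137]), np.float64(79.844)] ctr [0.428 0.429 0.007]
[ 0.53545499 -0.12720606  0.18455232] 0.02968365579256066 25.8
 delta [13.94, 51.92, -1.58] twist 4.3 (alt +-180) cur y 86.3 j6 -0.31
```

Call:
{"api": "play_rows", "payload": {
  "moves": [
    {"claw": 3, "delta_pos": [4, 3, -0.5], "twist": 0},
    {"claw": 4, "delta_pos": [8, 7, -1], "twist": 0},
    {"claw": 4.5, "delta_pos": [12, 12, -1.5], "twist": 0},
    {"claw": 4.5, "delta_pos": [14, 17, -1.5], "twist": 0},
    {"claw": 4.5, "delta_pos": [14.5, 23, -1.5], "twist": 0},
    {"claw": 4.5, "delta_pos": [14.8, 29, -1.5], "twist": 2},
    {"claw": 4.5, "delta_pos": [14.8, 35, -1.5], "twist": 4},
    {"claw": 4.5, "delta_pos": [14.8, 41, -1.5], "twist": 4},
    {"claw": 4.5, "delta_pos": [14.8, 47, -1.5], "twist": 4},
    {"claw": 4.5, "delta_pos": [14.5, 52, -1.5], "twist": 4},
    {"claw": 4.5, "delta_pos": [14.5, 53, -1.5], "twist": 4},
    {"claw": 4.5, "delta_pos": [14.5, 53, -1.5], "twist": 4}
  ]
}}

```text
clock: 27.3
tcp_pos: [0.4239, 0.4107, 0.197]
orientation: [-0.001, 0.067, 0.998, -0.001]
wrist_force: [0.4, 0.3, -0.6]
finger_gap: 0.0449
```

```bash
python3 - <<'E'
from wfind import *
c,im=wfind("w7","thermo_1_mid",.0065)
d=spotter.spot_in("wrist","thermo_1_mid")
if d: l,t,r,b=[int(v) for v in d[0]["extent"]]; blob(c,im,(max(l-10,0),t-10,r+10,b+10),.009)
o=im[:,:,::-1].copy(); cv2.imwrite("pics/w7m.png",o)
E
```

```text
tcp [0.4241 0.41   0.1976]
thermo_1_mid [326. 116. 344. 235.] 0.73 ctr [0.427 0.426 0.007] corners [[0.368, 0.424], [0.492, 0.428]]
blob [326 114  21 124] ctr 0.4299 0.4269 size 0.02 0.126 long axis -9.1
```

View pics/w7m.png

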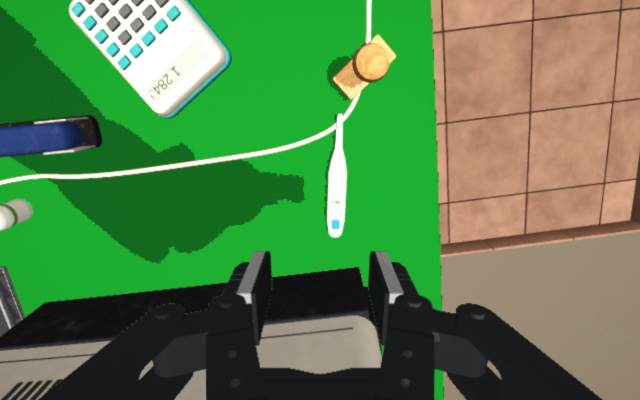

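The thermometer lies clear at (336,118) to (336,236), with nothing around it, and the networks and blob fit agree on about (0.428, 0.427).

```bash
python3 - <<'E'
from h import *
go([.438,.4254,.0035],80.9)
E
```

```text
delta [-1.12, 1.78, 19.51] twist 1.3 (alt +-180) cur y 82.2 j6 0.77
```

Call:
{"api": "play_rows", "payload": {
  "moves": [
    {"claw": 4.5, "delta_pos": [-1.1, 1.8, 3], "twist": 1.3},
    {"claw": 4.5, "delta_pos": [-1.1, 1.8, 8], "twist": 1.3},
    {"claw": 4.5, "delta_pos": [-1.1, 1.8, 13], "twist": 1.3},
    {"claw": 4.5, "delta_pos": [-1.1, 1.8, 17], "twist": 1.3},
    {"claw": 4.5, "delta_pos": [-1.1, 1.8, 19], "twist": 1.3},
    {"claw": 4, "delta_pos": [-1.1, 1.8, 19.5], "twist": 1.3},
    {"claw": 4, "delta_pos": [-1.1, 1.8, 19.5], "twist": 1.3},
    {"claw": 0.8, "delta_pos": [-1.1, 1.8, 19.5], "twist": 1.3},
    {"claw": 0.8, "delta_pos": [-1.1, 1.8, 19.5], "twist": 1.3},
    {"claw": 0.8, "delta_pos": [-1.1, 1.8, 19.5], "twist": 1.3},
    {"claw": 0.8, "delta_pos": [-1.1, 1.8, 19.5], "twist": 1.3}
  ],
  "force": 40
}}

```text
clock: 28.82
tcp_pos: [0.4394, 0.4281, 0.006]
orientation: [0.001, 0.079, 0.997, 0.001]
wrist_force: [-0.7, -2.2, 7.1]
finger_gap: 0.0162
```

Call:
{"api": "play_rows", "payload": {
  "moves": [
    {"claw": 0.8, "delta_pos": [0, 0, -2], "twist": 0},
    {"claw": 0.8, "delta_pos": [0, 0, -6], "twist": 0},
    {"claw": 0.8, "delta_pos": [0, 0, -11], "twist": 0},
    {"claw": 0.8, "delta_pos": [0, 0, -16], "twist": 0},
    {"claw": 0.8, "delta_pos": [0, 0, -19], "twist": 0},
    {"claw": 0.8, "delta_pos": [0, 0, -19], "twist": 0}
  ]
}}

```text
clock: 29.58
tcp_pos: [0.4397, 0.4288, 0.1977]
orientation: [0.002, 0.078, 0.997, 0.002]
wrist_force: [0.3, -0.3, -0.7]
finger_gap: 0.0165
```

```bash
python3 - <<'E'
from h import *
print(pose()[0],pose()[2]["finger_gap"]); go(case(-.005,.045,.195),-3.7); go([.42,.1,.195])
E
```

```text
[0.43972411 0.42884064 0.19771764] 0.016481390917394763
 delta [-17.82, -45.28, 0.14] twist 84.7 (alt +-180) cur y 81.0 j6 0.8
 delta [-3.2, -32.79, 0.13] twist None (alt +-180) cur y 81.0 j6 0.8
```

Held, with a 16.5 mm gap. Carrying it round in front of the printer.

Call:
{"api": "play_rows", "payload": {
  "moves": [
    {"claw": 0.8, "delta_pos": [0.5, -4, 0], "twist": 0},
    {"claw": 0.8, "delta_pos": [0.5, -9, 0], "twist": 8},
    {"claw": 0.8, "delta_pos": [0, -15, 0], "twist": 17},
    {"claw": 0.8, "delta_pos": [-1, -20, 0], "twist": 27},
    {"claw": 0.8, "delta_pos": [-2, -25, 0], "twist": 37},
    {"claw": 0.8, "delta_pos": [-3, -30, 0], "twist": 47},
    {"claw": 0.8, "delta_pos": [-3.5, -35, 0], "twist": 57},
    {"claw": 0.8, "delta_pos": [-4.5, -40, 0], "twist": 67},
    {"claw": 0.8, "delta_pos": [-5.5, -45, 0], "twist": 77},
    {"claw": 0.8, "delta_pos": [-8, -47, 0], "twist": 84.7},
    {"claw": 0.8, "delta_pos": [-11, -46.5, 0], "twist": 84.7},
    {"claw": 0.8, "delta_pos": [-14, -46.1, 0], "twist": 84.7}
  ]
}}

```text
clock: 31.08
tcp_pos: [0.5043, -0.0501, 0.1928]
orientation: [-0.001, 0.73, 0.683, -0.001]
wrist_force: [-0.3, 0.6, 1.3]
finger_gap: 0.0165
```

Call:
{"api": "play_rows", "payload": {
  "moves": [
    {"claw": 0.8, "delta_pos": [0, 2, 0], "twist": 0},
    {"claw": 0.8, "delta_pos": [0, 3.9, 0], "twist": 0},
    {"claw": 0.8, "delta_pos": [0, 3.9, 0], "twist": 0},
    {"claw": 0.8, "delta_pos": [0, 3.9, 0], "twist": 0}
  ]
}}

```text
clock: 31.58
tcp_pos: [0.542, -0.052, 0.1932]
orientation: [-0.001, 0.73, 0.684, -0.001]
wrist_force: [-0.2, -0.3, -0.6]
finger_gap: 0.0159
```

```bash
python3 - <<'E'
from h import *
print(pose()[0],pose()[2]["finger_gap"],pose()[2]["clock"]); go(case(-.005,.037,.012),-3.7)
im=snap("wrist","w8")[:,:,::-1]; cv2.imwrite("pics/w8m.png",im)
E
```

```text
[ 0.54202187 -0.0519602   0.19322552] 0.0159410090349877 31.575
 delta [-0.22, 0.3, 18.12] twist -0.0 (alt +-180) cur y -3.7 j6 1.39
```

View pics/w8m.png

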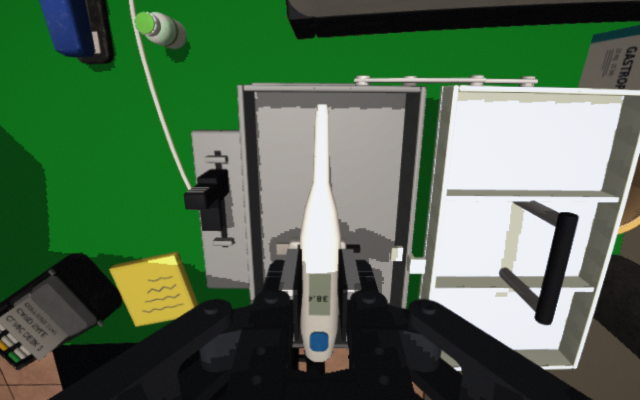

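The thermometer is held straight along the case's long side, with its tip inside the rim. Lowering it now.

Call:
{"api": "play_rows", "payload": {
  "moves": [
    {"claw": 0.8, "delta_pos": [-0.2, 0.3, 5], "twist": 0},
    {"claw": 0.8, "delta_pos": [-0.2, 0.3, 10], "twist": 0},
    {"claw": 0.8, "delta_pos": [-0.2, 0.3, 14], "twist": 0},
    {"claw": 0.8, "delta_pos": [-0.2, 0.3, 17], "twist": 0},
    {"claw": 0.8, "delta_pos": [-0.2, 0.3, 18.1], "twist": 0},
    {"claw": 0.8, "delta_pos": [-0.2, 0.3, 18.1], "twist": 0},
    {"claw": 2.8, "delta_pos": [-0.2, 0.3, 18.1], "twist": 0},
    {"claw": 2.8, "delta_pos": [-0.2, 0.3, 18.1], "twist": 0},
    {"claw": 2.8, "delta_pos": [-0.2, 0.3, 13], "twist": 0},
    {"claw": 2.8, "delta_pos": [-0.2, 0.3, 7], "twist": 0},
    {"claw": 2.8, "delta_pos": [-0.2, 0.3, 1], "twist": 0},
    {"claw": 2.8, "delta_pos": [-0.2, -5, -1], "twist": 0}
  ]
}}

```text
clock: 33.12
tcp_pos: [0.4984, -0.0524, 0.2099]
orientation: [0.005, 0.73, 0.684, 0.003]
wrist_force: [-0.8, -0.4, -0.1]
finger_gap: 0.028
```

Call:
{"api": "play_rows", "payload": {
  "moves": [
    {"claw": 4, "delta_pos": [2, -6, 0], "twist": 0},
    {"claw": 4, "delta_pos": [3, -6, 0], "twist": 0},
    {"claw": 4, "delta_pos": [3, -6, 0], "twist": 0}
  ]
}}

```text
clock: 33.5
tcp_pos: [0.436, -0.0169, 0.2054]
orientation: [0.001, 0.729, 0.684, 0.001]
wrist_force: [0.7, 0.5, 0.2]
finger_gap: 0.0398
```

```bash
python3 - <<'E'
from h import *
print(pose()[0],pose()[2]["finger_gap"],pose()[2]["clock"])
im=snap("wrist","w9")[:,:,::-1]; t=snap("top","t9")[:,:,::-1]
for n in("adapter_1_mid","thermo_1_mid"): print(n,[(np.round(d["extent"]).tolist(),round(d["conf"],2)) for d in spotter.spot_in("top",n)])
t=cv2.resize(t[130:290,170:500],None,fx=1.2,fy=1.2); 
o=np.zeros((400+t.shape[0],640,3),np.uint8); o[:400]=im; o[400:,:t.shape[1]]=t; cv2.imwrite("pics/w9m.png",o)
go([.548,-.0915,.21],-3.7); go(case(.16,0,.22),-3.7)
E
```

```text
[ 0.43598301 -0.01688777  0.20537172] 0.0397895937820159 33.5
adapter_1_mid []
thermo_1_mid [([376.0, 183.0, 410.0, 194.0], 0.62)]
 delta [-6.64, 11.6, -0.55] twist -0.0 (alt +-180) cur y -3.7 j6 1.41
 delta [-6.65, 27.5, -1.53] twist -0.0 (alt +-180) cur y -3.7 j6 1.41
```

View pics/w9m.png

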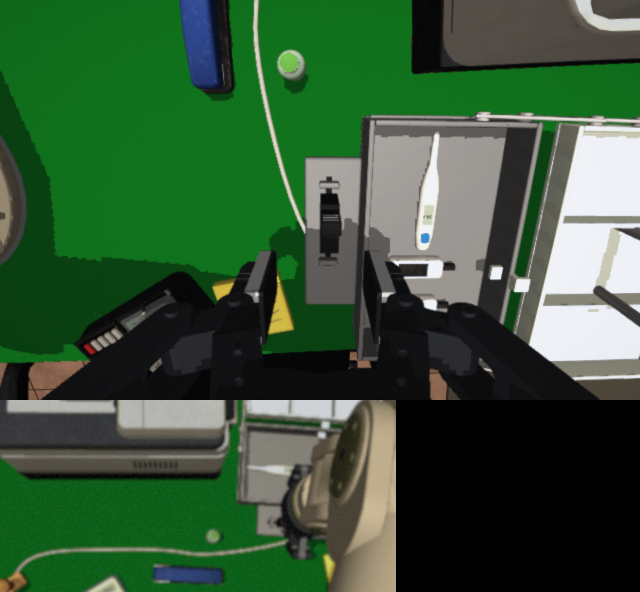

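Both adapters and the thermometer lie flat in the compartment, the left of the desk is empty, and the bottle hasn't moved. Next is closing the tray.

Call:
{"api": "play_rows", "payload": {
  "moves": [
    {"claw": 4, "delta_pos": [-1.5, 4, -1.5], "twist": 0},
    {"claw": 4, "delta_pos": [-3, 9, -1.5], "twist": 0},
    {"claw": 4, "delta_pos": [-4.5, 14, -1.5], "twist": 0},
    {"claw": 4, "delta_pos": [-6, 19, -1.5], "twist": 0},
    {"claw": 4, "delta_pos": [-6.7, 24, -1.5], "twist": 0},
    {"claw": 4, "delta_pos": [-6.7, 27.5, -1.5], "twist": 0},
    {"claw": 4, "delta_pos": [-6.7, 27.5, -1.5], "twist": 0},
    {"claw": 4, "delta_pos": [-6.7, 27.5, -1.5], "twist": 0}
  ]
}}

```text
clock: 34.7
tcp_pos: [0.7051, -0.1021, 0.218]
orientation: [-0.001, 0.73, 0.684, -0.001]
wrist_force: [-0.4, -0.1, 0.1]
finger_gap: 0.0399
```

```bash
python3 - <<'E'
from h import *
go([.7071,-.1025,.1055],-3.7)
E
```

```text
delta [-0.03, 0.22, 11.25] twist -0.0 (alt +-180) cur y -3.7 j6 1.38
```

Call:
{"api": "play_rows", "payload": {
  "moves": [
    {"claw": 4, "delta_pos": [0, 0.2, 4], "twist": 0},
    {"claw": 4, "delta_pos": [0, 0.2, 8], "twist": 0},
    {"claw": 4, "delta_pos": [0, 0.2, 10.5], "twist": 0},
    {"claw": 4, "delta_pos": [0, 0.2, 11.2], "twist": 0},
    {"claw": 0.3, "delta_pos": [0, 0.2, 11.2], "twist": 0},
    {"claw": 0.3, "delta_pos": [0, 0.2, 11.2], "twist": 0},
    {"claw": 0.3, "delta_pos": [0, 0.2, 11.2], "twist": 0},
    {"claw": 0.3, "delta_pos": [0, 0.2, 11.2], "twist": 0}
  ],
  "force": 50
}}

```text
clock: 35.7
tcp_pos: [0.7072, -0.1021, 0.1092]
orientation: [0.001, 0.73, 0.684, 0.0]
wrist_force: [-5.5, -0.1, 7.0]
finger_gap: 0.0101
```

Call:
{"api": "play_rows", "payload": {
  "moves": [
    {"claw": 0.3, "delta_pos": [0, -0.75, -1.55], "twist": 0},
    {"claw": 0.3, "delta_pos": [0, -1.8, -2.9], "twist": 0},
    {"claw": 0.3, "delta_pos": [0, -3.1, -4.05], "twist": 0},
    {"claw": 0.3, "delta_pos": [0, -4.6, -4.9], "twist": 0},
    {"claw": 0.3, "delta_pos": [0, -6.25, -5.4], "twist": 0},
    {"claw": 0.3, "delta_pos": [0, -8.0, -5.6], "twist": 0},
    {"claw": 0.3, "delta_pos": [0, -9.7, -5.4], "twist": 0}
  ]
}}

```text
clock: 36.58
tcp_pos: [0.6096, -0.0952, 0.1634]
orientation: [0.001, 0.73, 0.684, 0.001]
wrist_force: [2.3, 1.9, 0.1]
finger_gap: 0.0101
```

Call:
{"api": "play_rows", "payload": {
  "moves": [
    {"claw": 0.3, "delta_pos": [0, -1.65, 0.5], "twist": 0},
    {"claw": 0.3, "delta_pos": [0, -3.15, 1.35], "twist": 0},
    {"claw": 0.3, "delta_pos": [0, -4.45, 2.5], "twist": 0},
    {"claw": 0.3, "delta_pos": [0, -5.5, 3.85], "twist": 0},
    {"claw": 0.3, "delta_pos": [0, -6.25, 5.4], "twist": 0},
    {"claw": 0.3, "delta_pos": [0, -6.25, 5.6], "twist": 0},
    {"claw": 0.3, "delta_pos": [0, -6.25, 5.6], "twist": 0}
  ]
}}

```text
clock: 37.45
tcp_pos: [0.5478, -0.0908, 0.1089]
orientation: [0.001, 0.729, 0.684, 0.001]
wrist_force: [-2.3, 4.5, 17.0]
finger_gap: 0.0103
```

Call:
{"api": "play_rows", "payload": {
  "moves": [
    {"claw": 2.5, "delta_pos": [0, 0, -0.2], "twist": 0},
    {"claw": 4, "delta_pos": [0, 0, -0.2], "twist": 0},
    {"claw": 4, "delta_pos": [0, 0, -0.2], "twist": 0},
    {"claw": 4, "delta_pos": [0, 0, -4], "twist": 0},
    {"claw": 4, "delta_pos": [0, 0, -9], "twist": -5},
    {"claw": 4, "delta_pos": [1, -2, -10], "twist": -15},
    {"claw": 4, "delta_pos": [2, -4, -10], "twist": -25},
    {"claw": 4, "delta_pos": [3, -6, -10], "twist": -35},
    {"claw": 4, "delta_pos": [4, -8, -10], "twist": -45},
    {"claw": 4, "delta_pos": [4.5, -10, -10], "twist": -55},
    {"claw": 4, "delta_pos": [5, -10.5, -10], "twist": -65},
    {"claw": 4, "delta_pos": [5, -10.5, -10], "twist": -75}
  ]
}}

```text
clock: 38.95
tcp_pos: [0.4457, -0.0346, 0.2049]
orientation: [-0.001, 0.16, 0.987, -0.0]
wrist_force: [0.7, -0.5, -0.2]
finger_gap: 0.04
```

```bash
python3 - <<'E'
from h import *
print(pose()[0]);go([.4435,-.0485,.2],86.3)
E
```

```text
[ 0.44566322 -0.03456878  0.20494689]
 delta [-0.23, -1.39, 0.49] twist -14.7 (alt +-180) cur y 71.6 j6 0.06
```

Call:
{"api": "play_rows", "payload": {
  "moves": [
    {"claw": 5, "delta_pos": [-0.2, -1.4, 0.5], "twist": -10},
    {"claw": 5, "delta_pos": [-0.2, -1.4, 0.5], "twist": -14.7},
    {"claw": 5, "delta_pos": [-0.2, -1.4, 0.5], "twist": -14.7},
    {"claw": 5, "delta_pos": [-0.2, -1.4, 0.5], "twist": -14.7}
  ]
}}

```text
clock: 39.45
tcp_pos: [0.4439, -0.0488, 0.2001]
orientation: [-0.0, 0.036, 0.999, -0.0]
wrist_force: [-0.7, 0.3, 0.4]
finger_gap: 0.0498
```

```bash
python3 - <<'E'
from h import *
im=snap("wrist","w10")[:,:,::-1]; cv2.imwrite("pics/w10m.png",im)
print([(np.round(d["extent"]).tolist(),round(d["conf"],2)) for d in spotter.spot_in("wrist","lock_grip")])
go([.4435,-.0485,.057],86.3)
E
```

```text
[([279.0, 168.0, 335.0, 207.0], 0.9)]
 delta [0.05, 0.02, 14.32] twist -0.4 (alt +-180) cur y 85.9 j6 -0.22
```

View pics/w10m.png

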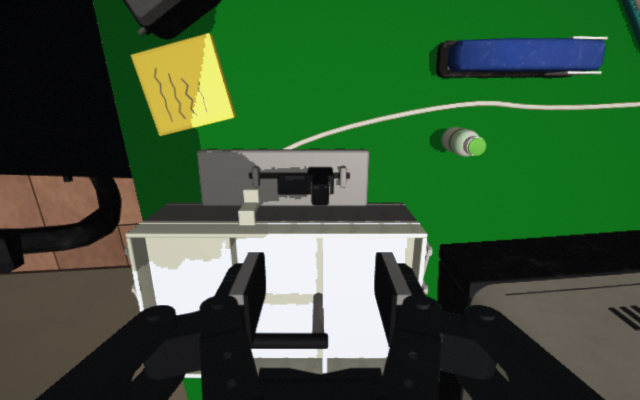

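The tray is down exactly as at the start, and the lock is still at its left post with the grip at (320,187). Grasping it and sliding right.

Call:
{"api": "play_rows", "payload": {
  "moves": [
    {"claw": 5, "delta_pos": [0, 0, 4], "twist": 0},
    {"claw": 5, "delta_pos": [0, 0, 8], "twist": 0},
    {"claw": 5, "delta_pos": [0, 0, 12], "twist": 0},
    {"claw": 5, "delta_pos": [0, 0, 14.2], "twist": 0},
    {"claw": 0.5, "delta_pos": [0, 0, 14.2], "twist": 0},
    {"claw": 0.5, "delta_pos": [0, 0, 14.2], "twist": 0},
    {"claw": 0.5, "delta_pos": [0, 0, 14.2], "twist": 0},
    {"claw": 0.5, "delta_pos": [0, 0, 14.2], "twist": 0}
  ],
  "force": 40
}}

```text
clock: 40.55
tcp_pos: [0.4448, -0.049, 0.0593]
orientation: [0.001, 0.035, 0.999, -0.0]
wrist_force: [-1.4, 0.5, 2.8]
finger_gap: 0.0133
```

Call:
{"api": "play_rows", "payload": {
  "moves": [
    {"claw": 0.5, "delta_pos": [0, -0.8, 0], "twist": 0},
    {"claw": 0.5, "delta_pos": [0, -1.6, 0], "twist": 0},
    {"claw": 0.5, "delta_pos": [0, -2.4, 0], "twist": 0},
    {"claw": 0.5, "delta_pos": [0, -3.2, 0], "twist": 0},
    {"claw": 0.5, "delta_pos": [0, -3.9, 0], "twist": 0},
    {"claw": 0.5, "delta_pos": [0, -4.2, 0], "twist": 0},
    {"claw": 0.5, "delta_pos": [0, -4.2, 0], "twist": 0}
  ]
}}

```text
clock: 41.42
tcp_pos: [0.4417, -0.0919, 0.0592]
orientation: [0.001, 0.035, 0.999, -0.001]
wrist_force: [-1.0, -0.1, 5.8]
finger_gap: 0.0134
```

Call:
{"api": "play_rows", "payload": {
  "moves": [
    {"claw": 0.5, "delta_pos": [0, -0.4, 0], "twist": 0},
    {"claw": 0.5, "delta_pos": [0, -0.4, 0], "twist": 0}
  ]
}}

```text
clock: 41.68
tcp_pos: [0.4415, -0.0938, 0.0592]
orientation: [0.001, 0.035, 0.999, 0.002]
wrist_force: [-0.4, 7.2, 7.6]
finger_gap: 0.0129
```

Call:
{"api": "play_rows", "payload": {
  "moves": [
    {"claw": 0.5, "delta_pos": [0, -0.3, 0], "twist": 0},
    {"claw": 0.5, "delta_pos": [0, -0.3, 0], "twist": 0}
  ]
}}

```text
clock: 41.92
tcp_pos: [0.4415, -0.0943, 0.0592]
orientation: [0.002, 0.034, 0.999, 0.005]
wrist_force: [2.2, 17.0, 10.2]
finger_gap: 0.0133
```

Call:
{"api": "play_rows", "payload": {
  "moves": [
    {"claw": 0.5, "delta_pos": [0, 0.4, 0], "twist": 0},
    {"claw": 3, "delta_pos": [0, 0.4, 0], "twist": 0},
    {"claw": 4, "delta_pos": [0, 0.4, 0], "twist": 0},
    {"claw": 4, "delta_pos": [0, 0.4, -3], "twist": 0},
    {"claw": 4, "delta_pos": [0, 0.4, -8], "twist": 0},
    {"claw": 4, "delta_pos": [0, 0.4, -13], "twist": 0},
    {"claw": 4, "delta_pos": [0, 0.4, -15], "twist": 0},
    {"claw": 4, "delta_pos": [0, 0.4, -15], "twist": 0}
  ]
}}

```text
clock: 42.92
tcp_pos: [0.442, -0.0946, 0.2097]
orientation: [0.002, 0.035, 0.999, -0.001]
wrist_force: [-1.3, 0.3, -0.5]
finger_gap: 0.0404
```

```bash
python3 - <<'E'
from h import *
c=cam("wrist"); im=snap("wrist","w11")[:,:,::-1].copy(); print(pose()[0],pose()[2]["finger_gap"],pose()[2]["clock"])
cv2.imwrite("pics/w11m.png",im)
snap("top","t11")
for n in("adapter_1_mid","thermo_1_mid"): print(n,[(np.round(d["extent"]).tolist(),round(d["conf"],2)) for d in spotter.spot_in("top",n)])
E
```

```text
[ 0.4411335  -0.09415929  0.20821925] 0.04019674408677636 42.975
adapter_1_mid [([420.0, 230.0, 448.0, 234.0], 0.16)]
thermo_1_mid []
```

View pics/w11m.png

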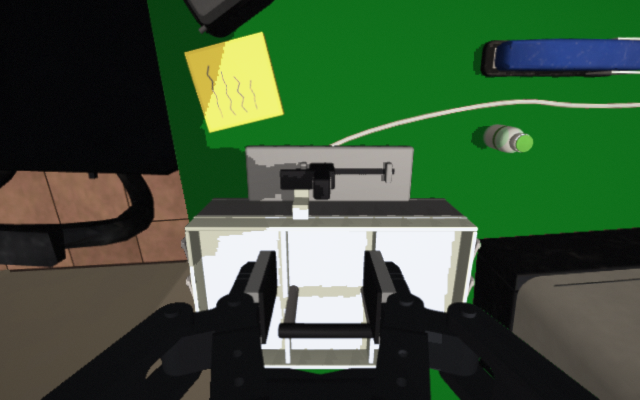

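The tongue lies over the lug, the carriage at (320,180) is against its right post, the tray is down, and the bottle still stands at (510,140). The gripper is clear, so I'm handing in.

```bash
python3 -c "
from workcell import env; print(env.hand_in())"
```

```text
the job is handed in; nothing more can be done
None
```

The packing job is done and handed in at about 43 s. No verdict was reported.

I freed the lock to its left stop and swung the tray fully back. Then I put both USB adapters and the one thermometer I found into the lower compartment. Finally I closed the tray and slid the lock right against its stop.

**Last checks:**
- **Contents:** before closing, the pictures showed all three items flat in the compartment and the left of the desk empty. A final top view found none left on the desk, only one unlikely match (confidence 0.16) at the lock. I saw no second thermometer in any picture, so I took it to be absent.
- **Tray:** the handle came back to its starting place (x 0.548 both times), pressing down with 17 N.
- **Lock:** it moved about 45 mm right until stopped at 17 N, and its tongue lies over the tray's lug.
- **Bottle:** it is still standing where it was.
- **Gripper:** it was open and clear of everything.

**One disagreement:** at the start the lock grip was 6 to 8 mm left of its stated fully locked place. The lock is now about 7 mm further right than at the start, as full home should be.

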